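# Lay out a two-block lino print on the make-ready board

## Task

Lay out the two-block print on the plywood make-ready board: seat the red-ended block flat inside the red-rimmed tray and the green-ended block flat inside the green-rimmed tray, stand the small jar with the black cap upright on the middle of the cork spot between them, and lay the baren, grip up, flat and centred on top of the green-ended block. Leave the flower block and the gouge lying where they are, and let go of everything.

Things in the scene. Friction and masses are not known exactly. Their poses are not given: they have to be found in the camera images.
- board: Plywood make-ready board, 276 mm along its own x, 140 mm along its own y, 8 mm thick, fixed to the worktop but in a different place and turned any way round at each start. Origin at the centre of its underside, z up; its x axis points to the end with the red-rimmed tray, -x to the end with the green-rimmed tray.
- red_tray (a point): Centre of the floor of the red-rimmed tray, 92 mm from the board's centre along its +x, 8 mm above the worktop; axes as the board's. The rim is of bars 6 mm wide and 6 mm high (top 14 mm above the worktop), inside 78 mm along the board's x and 120 mm along its y: a block fits with about 10 mm of play all round, its long side along the board's y.
- green_tray (a point): Centre of the floor of the green-rimmed tray, 92 mm from the board's centre along its -x, 8 mm above the worktop; axes as the board's. The rim is of bars 6 mm wide and 6 mm high (top 14 mm above the worktop), inside 78 mm along the board's x and 120 mm along its y: a block fits with about 10 mm of play all round, its long side along the board's y.
- cork_spot (a point): Centre of the round cork spot, 58 mm across, flush with the board's top, midway between the two trays, 8 mm above the worktop; axes as the board's.
- block_red: Red-ended block: chipboard block, on its top blue-grey carved linoleum showing an animal, both short ends painted RED, 58 mm across its own x, 100 mm along its own y, 26 mm high over the carving (its straight sides are 22 mm high), loose, about 0.1 kg. Origin at the centre of its underside, z up. Starts lying flat on the worktop, carving up; grip it across the 58 mm width by its two long sides.
- block_green: Green-ended block: chipboard block, on its top blue-grey carved linoleum showing an animal, both short ends painted GREEN, 60 mm across its own x, 96 mm along its own y, 26 mm high over the carving (its straight sides are 22 mm high), loose, about 0.1 kg. Origin at the centre of its underside, z up. Starts lying flat on the worktop, carving up; grip it across the 60 mm width by its two long sides.
- tint_a: Small round jar with a black screw cap and a blue and white label, 41 mm across, 105 mm high, loose, about 0.11 kg, standing upright on the worktop. Origin at the centre of its underside, z up.
- baren: Baren (hand press pad for printing): a flat tan disc 105 mm across and 10 mm thick, with a brown bar grip on top, 20 mm wide across its own x and 72 mm long along its own y, whose top is 34 mm above the underside; loose, about 0.12 kg, lying disc down on the worktop. Origin at the centre of its underside, z up.
- block_star: Flower block, a bystander to be left alone: chipboard block with a carved flower with round petals, 102 mm along its own x, 76 mm along its own y, 26 mm high, loose. Origin at the centre of its underside.
- cutter_u: Lino gouge with a light wooden mushroom handle, a bystander to be left alone: 106 mm long along its own y, 29 mm wide, 28 mm high, loose, lying on the worktop. Origin below its middle.
Not all that is in view belongs to the job. Leave any purple look-alike of the tint_a alone.

How it is judged:
At the end, for the whole second after the job is handed in: Red-ended block flat on the red tray's floor, green-ended block flat on the green tray's (centres within 17 mm, height 3 mm, tilt 0.05 rad); jar upright on the board within 15 mm of the cork spot's centre; baren grip up, flat on the green-ended block, centres within 15 mm; all released and at rest (horizontal distance between block_red and red_tray below 0.017 m and z of block_red in the frame of red_tray between -0.003 and 0.003 m and angle between each of block_red, block_green's own z axis and vertical below 0.05 rad and horizontal distance between block_green and green_tray below 0.017 m and z of block_green in the frame of green_tray between -0.003 and 0.003 m and horizontal distance between tint_a and cork_spot below 0.015 m and z of tint_a in the frame of cork_spot below 0.004 m and angle between each of tint_a, baren's own z axis and vertical below 0.06 rad and horizontal distance between baren and block_green below 0.015 m and z of baren in the frame of block_green between 0.023 and 0.03 m and linear speed of each of block_red, block_green, baren, tint_a below 0.01 m/s); the robot touches nothing.
It fails at once if The flower block is moved by more than 20 mm (distance of block_star from where it was at the start of the episode above 0.02 m).
It fails at once if The gouge is moved by more than 20 mm (distance of cutter_u from where it was at the start of the episode above 0.02 m).
It also fails if it takes over 109 s, if anything falls off the work surface, if the arm or the gripper's body presses on something with over 40 N, if the wrist force passes 120 N, or if a joint passes its speed limit or range.

## Robot

A 6-joint arm with a two-finger parallel gripper is mounted at the origin on a cart in front of the work surface, level with it; the furniture and walls round the work are solid. World frame = base frame: x ahead of the robot, y to its left, z up, the work surface at z = 0. Lengths are in m, angles in rad, forces in N, time in s.
With the tool pointing down it reaches from about 0.35 to 0.85 m from the base axis. Payload 8.1 kg.
Tool frame: the origin (TCP) lies midway between the tips of the shut fingers; the grasp point (between the pads) lies 19 mm behind it (bot.pinch_z is the distance from the TCP to the grasp point, in m); z points along the fingers, y is the line along which they close (so a half turn about z gives the same grasp; the last joint's range is limited). The gripper opens to 85 mm and grips with 20 to 120 N. Pads are 22 mm wide; open, the fingers measure 114 mm over their backs; the gripper's body (76 mm by 85 mm) begins 54 mm behind the grasp point. The pads swing forward as they close: fully open they stand 13 mm farther back than shut.
Start: joints at [-1.27, 0.13, 1.488, -0, 1.523, -0.085], TCP at [0.226, -0.556, 0.231] pointing down, gripper open.
Joint ranges: [-2.96, 2.96], [-0.89, 2.26], [0.02, 2.5], [-1.34, 4.48], [0, 2.73], [-2.66, 2.66]. Speed limits (rad/s): [2.39, 2.39, 2.79, 3.14, 3.14, 3.14].

## Interface

Orientations are given as a 3x3 rotation matrix whose columns are the frame's x, y, z axes.
In Python, from rig import bot gives the robot as it stands. Calls block until the motion is done:
- bot.move_ptp(position, orientation): joint-space move of the TCP to a pose.
- bot.movel(position, attitude=None, speed=0.15, threshold=None): straight line of the TCP; attitude=None keeps the orientation; speed is the mean speed in m/s. With threshold (N) it stops when the force on the tool has changed by that much, and returns True; else False.
- bot.move_j(angles): joint-space move.
- bot.set_gripper(opening): finger opening in m; the grip force is fixed at half the most; returns when the fingers have stopped.
- bot.pause(seconds).
- bot.solve_ik(position, orientation): joint angles nearest the present ones, or None.
- bot.observe(): the state.
- bot.get_image(name): name is "scene" or "top"; returns a dict with "frame" (384x512x3 uint8, red, green, blue), "fx", "fy", "cx", "cy" (pixels), "dist_coeffs" ([k1, k2, p1, p2, k3] as OpenCV has them; the pictures are not rectified), "R" (3x3) and "t" (3): a world point X has camera coordinates R X + t. Camera axes: x right, y down, z forward; pixel columns grow to the right and rows downward; lengths in m; the calibration is good to about 2 mm. A picture is of the moment at which its call begins. There is no depth.
A pose or a line that the arm cannot do raises bot.IKError and nothing moves.
- bot.close_job(): hands the job in; it is judged then, once.
Trained networks look in a picture, given as the dict that the camera call returned (one of the last four; its "shot" number tells which), for a name from the list of things; names that differ only in an ending like _2 or _b are one class to them, and where a whole thing is asked for, a point or a joint stands for the part that bears it (a point fixed in the world has none). Each returns a list of dicts, best first, with "p" (0 to 1); they miss things now and then, are a little off and sometimes report something else, mostly with a low value. They report only what shows in the picture. A call takes as long as a camera call. They do not tell look-alikes from the thing itself.
- bot.spot_in(picture, name): "bbox" ([centre column, centre row, width, height] in pixels, round what is visible of it).
- bot.silhouettes(picture, name): "pixels" (384x512 bool, what is visible of it) and "bbox" ([centre column, centre row, width, height] in pixels, round what is visible of it).
- bot.landmark_of(picture, name): "uv" ([column, row] in pixels: a listed point, or the origin of a listed thing).
The state is a dict: "time": time; "joints": joint angles; "joint_velocities": joint speeds; "tau": joint torques, N m; "eef_pos": TCP position; "eef_rot": TCP orientation; "ft_force": force on the tool from outside, world axes, zero at the start; "moment": the same for the moment, N m; "finger_gap": finger opening in m; "grip_force": force on a finger pad.
Only numpy, scipy, OpenCV 4.12 (cv2) and the standard library are available. Lean on these libraries where they do the work, as an engineer would, in place of code of your own. Each camera call takes 0.05 s, during which the arm holds its last target. There are 200 camera calls.

## Working session

There is one attempt and no reset: what is moved stays moved. The work goes in short steps, each a Python script; the robot and the scene stay as the last script left them, time stands still between calls to the robot, and variables do not carry over. Pictures are saved under pics/ and viewed, at most 14 in all, crops included, and the job is handed in when it is done.

```bash
ls; mkdir -p pics; python3 - <<'E'
from rig import bot
import cv2,numpy as np
for n in ["scene","top"]:
    p=bot.get_image(n); cv2.imwrite(f"pics/{n}0.png",cv2.resize(p["frame"][:,:,::-1],(800,600)))
    C=-p["R"].T@p["t"]; print(n,C.round(3),p["fx"],p["dist_coeffs"])
    for k in ["board","red_tray","green_tray","cork_spot","block_red","block_green","tint_a","baren","block_star","cutter_u"]:
        print(k,[(np.round(d["uv"],1).tolist(),round(d["p"],2)) for d in bot.landmark_of(p,k)][:4],[(np.round(d["bbox"],0).tolist(),round(d["p"],2)) for d in bot.spot_in(p,k)][:3])
print(bot.observe()["time"])
E
```

```text
pics
scene [0.038 0.617 1.026] 471.5199450257583 [-0.10760237  0.          0.          0.          0.        ]
board [([194.7, 266.4], 0.6)] [([197.0, 269.0, 62.0, 100.0], 0.87)]
red_tray [([195.7, 230.1], 0.73)] [([199.0, 265.0, 61.0, 102.0], 0.78)]
green_tray [([298.6, 161.0], 0.54)] [([197.0, 268.0, 59.0, 104.0], 0.81), ([220.0, 159.0, 39.0, 32.0], 0.67)]
cork_spot [([195.4, 260.2], 0.97), ([219.4, 161.8], 0.67)] [([198.0, 267.0, 62.0, 104.0], 0.76)]
block_red [([254.5, 186.7], 0.7), ([296.1, 159.9], 0.26)] []
block_green [] [([321.0, 135.0, 41.0, 29.0], 0.74)]
tint_a [([264.7, 218.2], 0.95), ([296.3, 209.7], 0.88)] [([264.0, 207.0, 13.0, 37.0], 0.64), ([298.0, 199.0, 17.0, 34.0], 0.57)]
baren [([298.9, 160.9], 0.91), ([194.6, 299.6], 0.69)] [([297.0, 161.0, 35.0, 28.0], 0.67)]
block_star [([220.8, 162.2], 0.88)] [([218.0, 159.0, 36.0, 29.0], 0.56)]
cutter_u [([313.4, 235.8], 0.66)] [([309.0, 237.0, 18.0, 22.0], 0.67)]
top [0.379 0.05  1.198] 491.1444043655904 [-0.12129234  0.          0.          0.          0.        ]
board [([145.0, 201.1], 0.73)] [([145.0, 199.0, 115.0, 115.0], 0.79)]
red_tray [([169.1, 174.4], 0.8)] [([144.0, 200.0, 115.0, 116.0], 0.7)]
green_tray [([119.3, 226.1], 0.78), ([170.9, 174.4], 0.17)] [([147.0, 201.0, 115.0, 116.0], 0.76), ([248.0, 268.0, 36.0, 12.0], 0.32)]
cork_spot [([143.2, 199.8], 0.97)] [([147.0, 201.0, 117.0, 114.0], 0.74)]
block_red [([258.2, 173.5], 0.74)] [([257.0, 176.0, 48.0, 38.0], 0.89)]
block_green [([366.7, 186.7], 0.82)] [([370.0, 187.0, 44.0, 34.0], 0.72)]
tint_a [([260.7, 234.2], 0.86), ([228.1, 212.6], 0.53)] [([230.0, 213.0, 24.0, 22.0], 0.79), ([265.0, 234.0, 21.0, 22.0], 0.58)]
baren [([319.2, 191.5], 0.62)] [([320.0, 192.0, 41.0, 43.0], 0.75)]
block_star [([263.5, 118.9], 0.92)] [([260.0, 120.0, 33.0, 50.0], 0.55), ([370.0, 187.0, 47.0, 36.0], 0.42)]
cutter_u [] []
2.1
```

View pics/scene0.png

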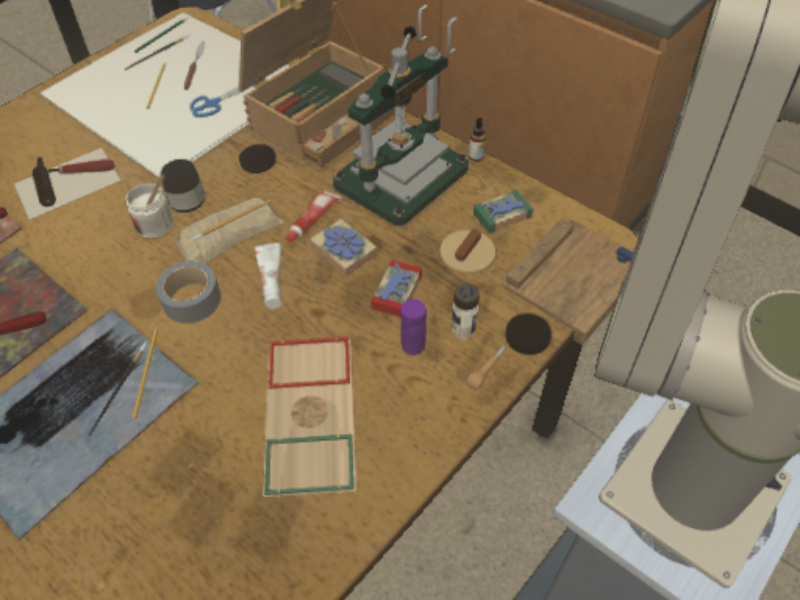

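View pics/top0.png

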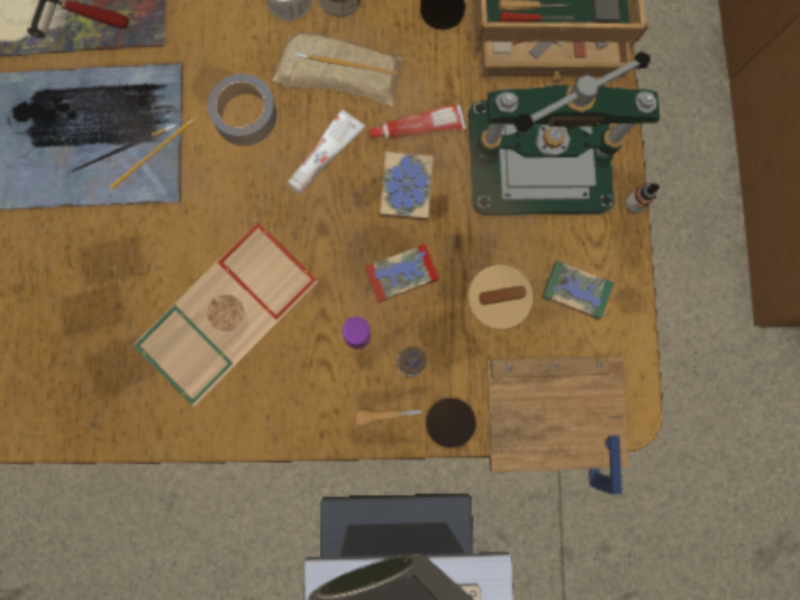

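The top view shows the board at the left (red tray 268,270; cork 225,313; green tray 183,355). The red block is at 402,272, the green block at 578,289 and the baren at 500,297. The black-capped jar is at 411,362, its purple look-alike at 356,332, the flower block at 407,185 and the gouge at 390,415. Next I'll measure poses by fitting the silhouettes in both views.

```bash
cat > h.py <<'E'
import numpy as np, cv2
from rig import bot
from scipy.optimize import minimize, least_squares
def proj(p,X): return cv2.projectPoints(np.float64(X).reshape(-1,1,3),cv2.Rodrigues(p["R"])[0],p["t"],
    np.array([[p["fx"],0,p["cx"]],[0,p["fy"],p["cy"]],[0,0,1]]),np.float64(p["dist_coeffs"]))[0].reshape(-1,2)
def tri(ps,uvs):
    r=least_squares(lambda X:np.concatenate([proj(p,X)[0]-u for p,u in zip(ps,uvs)]),[.4,.1,0]); return r.x,np.abs(r.fun).max()
def plane(p,uv,z):
    K=np.array([[p["fx"],0,p["cx"]],[0,p["fy"],p["cy"]],[0,0,1]])
    n=cv2.undistortPoints(np.float64(uv).reshape(-1,1,2),K,np.float64(p["dist_coeffs"])).reshape(-1,2)
    d=np.c_[n,np.ones(len(n))]@p["R"]; C=-p["R"].T@p["t"]
    return (C+d*((z-C[2])/d[:,2])[:,None])[:,:2]
def mask(p,name,near):
    "silhouette nearest to a pixel"
    m=[d for d in bot.silhouettes(p,name) if np.hypot(*(np.array(d["bbox"][:2])-near))<20]
    return m[0]["pixels"] if m else None
def Rz(yaw):  # tool down, tool y (closing line) along yaw
    y=np.array([np.cos(yaw),np.sin(yaw),0]); z=np.array([0,0,-1.]); return np.c_[np.cross(y,z),y,z]
E
python3 - <<'E'
from h import *
S=bot.get_image("scene");T=bot.get_image("top")
near={"board":(197,269,145,200),"block_red":(254,184,257,175),"block_green":(322,134,370,186),"baren":(298,160,320,191),"tint_a":(297,198,263,232),"block_star":(219,158,261,119)}
for k,n in near.items():
    try:
        m=mask(T,k,n[2:]); 
        if m is None: print(k,"no top mask")
        else:
            z={"board":.008,"block_red":.022,"block_green":.022,"baren":.010,"tint_a":.105,"block_star":.024}[k]
            c=max(cv2.findContours(m.astype(np.uint8),0,cv2.CHAIN_APPROX_NONE)[0],key=len).reshape(-1,2)
            r=cv2.minAreaRect((plane(T,c,z)*1000).astype(np.float32)); print(k,"top rect mm",np.round(r[0],1),np.round(r[1],1),round(r[2],1))
        ms=mask(S,k,n[:2]); print("   scene mask",None if ms is None else ms.sum())
    except Exception as e: print(k,e)
L={}
for k in list(near)+["red_tray","green_tray","cork_spot"]:
    a=bot.landmark_of(S,k);b=bot.landmark_of(T,k)
    for d in a[:2]:
        for e in b[:2]:
            X,r=tri([S,T],[d["uv"],e["uv"]])
            if r<4: print(k,X.round(4),"res",round(r,2),round(d["p"],2),round(e["p"],2))
# colour: red/green rims, in top
hsv=cv2.cvtColor(T["frame"],cv2.COLOR_RGB2HSV)
def cent(m,box,z,lab):
    x0,x1,y0,y1=box; M=np.zeros(m.shape,np.uint8); M[y0:y1,x0:x1]=m[y0:y1,x0:x1]
    v,u=np.nonzero(M); r=cv2.minAreaRect((plane(T,np.c_[u,v],z)*1000).astype(np.float32)); print(lab,len(u),np.round(r[0],1),np.round(r[1],1),round(r[2],1))
h,s,v=cv2.split(hsv)
red=((h<8)|(h>172))&(s>130); grn=(h>45)&(h<95)&(s>60)
cent(red,(135,210,135,210),.014,"redrim");cent(grn,(80,155,190,262),.014,"greenrim")
cent(red,(230,285,150,200),.016,"redblk");cent(grn,(340,400,160,210),.016,"grnblk")
E
```

```text
board top rect mm [530.1 279.7] [142.2 274.7] 44.5
   scene mask 5556
block_red top rect mm [584.1   3.6] [ 62.4 101.1] 21.1
   scene mask None
block_green top rect mm [ 552.6 -271.9] [100.4  66.2] 67.4
   scene mask 656
baren top rect mm [ 545.5 -152.5] [100.5 104.6] 43.3
   scene mask 773
tint_a top rect mm [441.2  -2.7] [39.3 44.2] 43.8
   scene mask 524
block_star top rect mm [724.3  -7.4] [ 75.5 109.3] 87.0
   scene mask 850
board [ 0.5408  0.2812 -0.0334] res 1.36 0.78 0.74
block_red [ 0.5854  0.0067 -0.0036] res 1.88 0.63 0.87
block_green [ 0.5476 -0.2638  0.0188] res 2.02 0.62 0.74
baren [ 0.5504 -0.1583 -0.0137] res 0.05 0.61 0.83
tint_a [0.4918 0.0782 0.0078] res 0.87 0.92 0.86
block_star [ 0.7263 -0.0111 -0.015 ] res 0.86 0.73 0.82
red_tray [0.595  0.2171 0.0141] res 2.04 0.85 0.77
green_tray [ 0.4698  0.3422 -0.0063] res 0.74 0.93 0.8
cork_spot [0.5295 0.278  0.0151] res 2.28 0.96 0.84
redrim 326 [593.8 214.4] [129.7  88.5] 44.4
greenrim 161 [464.2 345.2] [128.4  87.6] 45.0
redblk 221 [586.    2.7] [ 59.7 100.5] 19.8
grnblk 152 [ 554.3 -275.7] [95.8 60. ] 68.3
```

```bash
cat > fit.py <<'E'
from h import *
def pts(kind,q):
    x,y,a,h=q
    if kind[0]=="box":
        w,l=kind[1:]; b=np.array([[s*w/2,t*l/2] for s in(-1,1) for t in(-1,1)])
    else:
        t=np.linspace(0,2*np.pi,40); b=kind[1]*np.c_[np.cos(t),np.sin(t)]
    R=np.array([[np.cos(a),-np.sin(a)],[np.sin(a),np.cos(a)]]); b=b@R.T+[x,y]
    return np.r_[np.c_[b,np.zeros(len(b))],np.c_[b,np.full(len(b),h)]]
def fit(kind,views,q0):
    def cost(q):
        c=0
        for p,m in views:
            g=np.zeros((384*4,512*4),np.uint8)
            cv2.fillConvexPoly(g,cv2.convexHull(np.round(proj(p,pts(kind,q))*4+1.5).astype(np.int32)),255)
            g=cv2.resize(g,(512,384),interpolation=cv2.INTER_AREA)/255.
            c+=np.abs(g-m).sum()/m.sum()
        return c
    sx=np.array([q0]+[np.array(q0)+d for d in np.diag([.006,.006,.08,.008])])
    r=minimize(cost,q0,method="Nelder-Mead",options=dict(initial_simplex=sx,xatol=1e-4,fatol=1e-4)); return r.x,r.fun
E
python3 - <<'E'
from fit import *
S=bot.get_image("scene");T=bot.get_image("top")
near={"block_red":(254,184,257,175),"block_green":(322,134,370,186),"baren":(298,160,320,191),"tint_a":(297,198,263,232)}
K={"block_red":(("box",.058,.1),(.585,.003,.35,.024)),"block_green":(("box",.06,.096),(.553,-.273,-.39,.024)),"baren":(("cyl",.0525),(.546,-.153,0,.012)),"tint_a":(("cyl",.0205),(.435,-.003,0,.1))}
for k,n in near.items():
    vs=[(p,m) for p,c in((S,n[:2]),(T,n[2:])) if (m:=mask(p,k,c)) is not None]
    print(k,len(vs),*[np.round(r,4) for r in fit(K[k][0],vs,K[k][1])])
hsv=cv2.cvtColor(T["frame"],cv2.COLOR_RGB2HSV); m=mask(T,"baren",(320,191))
dark=m&(hsv[...,2]<130); v,u=np.nonzero(dark)
r=cv2.minAreaRect((plane(T,np.c_[u,v],.032)*1000).astype(np.float32)); print("grip",len(u),r)
print(np.round(plane(T,[[263,232]],.105),4))
# red/green rims from scene for height
hs=cv2.cvtColor(S["frame"],cv2.COLOR_RGB2HSV);h,s,_=cv2.split(hs)
for lab,M,b in (("red",((h<8)|(h>172))&(s>130),(168,230,212,250)),("green",(h>45)&(h<95)&(s>60),(165,232,272,320))):
    v,u=np.nonzero(M[b[2]:b[3],b[0]:b[1]])
    for z in(.0,.014,.028):
        r=cv2.minAreaRect((plane(S,np.c_[u+b[0],v+b[2]],z)*1000).astype(np.float32)); print(lab,z,np.round(r[0],1),np.round(r[1],1),round(r[2],1))
E
```

```text
block_red 2 [0.5863 0.0011 0.3529 0.0234] 0.2746
block_green 2 [ 0.5533 -0.2737 -0.3972  0.025 ] 0.0997
baren 2 [ 0.5475 -0.1528  0.0744  0.0068] 0.1582
tint_a 2 [ 0.4431 -0.0045 -0.0542  0.1081] 0.2371
grip 271 ((538.5337524414062, -142.83456420898438), (102.6500473022461, 83.50028991699219), 45.839805603027344)
[[ 0.4395 -0.0043]]
red 0.0 [602.8 207.8] [132.1  91.8] 44.9
red 0.014 [595.1 213.4] [130.3  90.5] 44.9
red 0.028 [587.4 218.9] [128.5  89.3] 44.9
green 0.0 [472.4 340.1] [131.1  89.6] 44.7
green 0.014 [466.5 343.9] [129.3  88.4] 44.7
green 0.028 [460.6 347.7] [127.6  87.2] 44.7
```

```bash
cat > act.py <<'E'
from h import *
B=np.array([.530,.2793]); by=-np.pi/4-.004; bx=np.array([np.cos(by),np.sin(by)])
def over(xy,z,yaw):
    c=[]
    for k in(-1,0,1):
        q=bot.solve_ik([*xy,z],Rz(yaw+k*np.pi))
        if q is not None: c.append((abs(q[5]),k))
    k=min(c)[1]; bot.move_ptp([*xy,z],Rz(yaw+k*np.pi))
def down(xy,z,th=None,speed=.15): return bot.movel([*xy,z],speed=speed,threshold=th)
def st():
    o=bot.observe(); print("t",round(o["time"],2),"tcp",np.round(o["eef_pos"],4),"gap",round(o["finger_gap"],4),"F",np.round(o["ft_force"],1),"grip",np.round(o["grip_force"],1),"j6",round(o["joints"][5],2),flush=True)
E
python3 - <<'E'
from act import *
p=np.array([.586,.002])
over(p,.10,.35); st()
print(down(p,.004,15)); st()
bot.set_gripper(.0); st()
down(p,.12); st()
t=B+.092*bx; print(t)
over(t,.12,by); st()
P=bot.get_image("scene"); cv2.imwrite("pics/r1.png",cv2.resize(P["frame"][120:312,130:386,::-1],(768,576)))
E
```

```text
t 6.66 tcp [0.5862 0.001  0.1003] gap 0.0853 F [0.3 0.3 0.6] grip 0.0 j6 -0.43
False
t 7.45 tcp [0.5868 0.0018 0.0049] gap 0.0854 F [-0.2  0.1  0. ] grip 0.0 j6 -0.43
t 7.83 tcp [0.5875 0.0019 0.0059] gap 0.0561 F [-0.9 -0.2  5.9] grip 64.8 j6 -0.43
t 8.76 tcp [0.5851 0.0021 0.1187] gap 0.0563 F [-1.3 -0.5 -1.2] grip 64.0 j6 -0.43
[0.59479309 0.21398648]
t 10.09 tcp [0.5945 0.2134 0.1193] gap 0.0563 F [-0.4  1.  -1.3] grip 64.0 j6 1.05
```

View pics/r1.png

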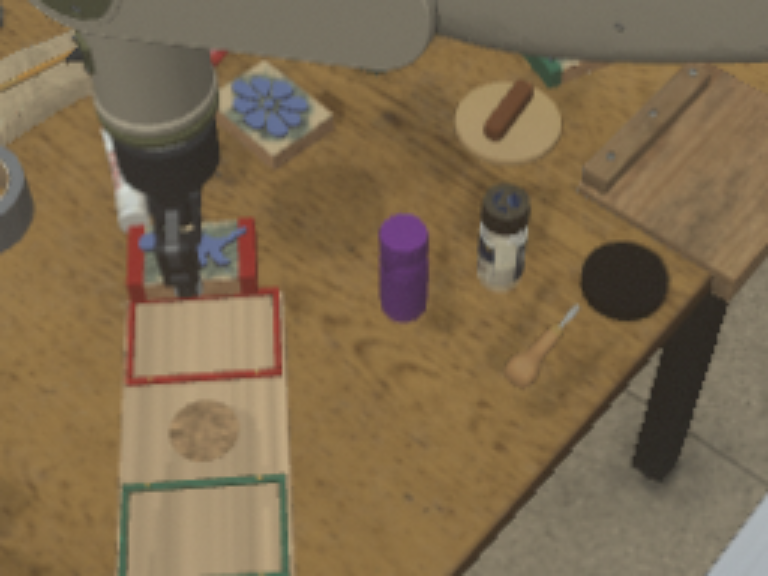

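The red block hangs level over the red tray (190,260), and the other things haven't moved. I'll lower it, then do the green block.

```bash
python3 - <<'E'
from act import *
t=B+.092*bx
down(t,.035); print(down(t,.011,8,.05)); st()
bot.set_gripper(.085); st()
down(t,.12,speed=.25)
p=np.array([.5535,-.274])
over(p,.10,-.39); print(down(p,.005,15)); st()
bot.set_gripper(0); st()
down(p,.12,speed=.25)
t=B-.092*bx
over(t,.12,by); st()
P=bot.get_image("scene"); cv2.imwrite("pics/g1.png",cv2.resize(P["frame"][150:342,110:366,::-1],(768,576)))
E
```

```text
True
t 11.31 tcp [0.595  0.2142 0.0138] gap 0.0561 F [-1.   0.4  5.1] grip 65.8 j6 1.05
t 11.71 tcp [0.5943 0.2138 0.0131] gap 0.085 F [ 0.7 -0.5 -0.2] grip 0.0 j6 1.05
False
t 14.85 tcp [ 0.5543 -0.2742  0.0059] gap 0.0848 F [-0.4 -0.   1. ] grip 0.0 j6 -0.15
t 15.22 tcp [ 0.555  -0.2749  0.0072] gap 0.0584 F [0.  0.8 5.6] grip 65.1 j6 -0.15
t 18.06 tcp [0.4657 0.344  0.1199] gap 0.0581 F [-0.4 -0.1 -1.4] grip 64.4 j6 1.34
```

View pics/g1.png

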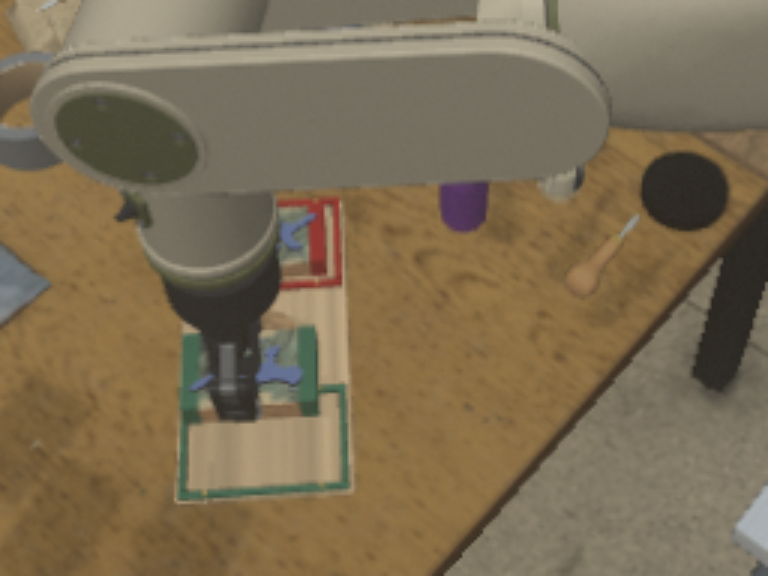

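The red block is seated in its tray (310,240). The green block hangs over the green tray (250,370) and may be offset along its length, so I'll measure that before lowering.

```bash
python3 - <<'E'
from act import *
S=bot.get_image("scene"); o=bot.observe(); tz=o["eef_pos"][2]-.0065; c=o["eef_pos"][:2]
hs=cv2.cvtColor(S["frame"],cv2.COLOR_RGB2HSV);h,s,_=cv2.split(hs)
M=((h>45)&(h<95)&(s>70)); f=np.zeros_like(M); f[255:290,168:220]=M[255:290,168:220]
v,u=np.nonzero(f); print("green extents",u.min(),u.max()+1,v.min(),v.max()+1, "row270 cols",u[v==270].tolist())
by_=np.array([-bx[1],bx[0]])
for d in(-.01,0,.01):
    X=[[*(c+by_*d+s*bx*.03+t*by_*.048),z] for s in(-1,1) for t in(-1,1) for z in(tz,tz+.022)]
    q=proj(S,X); print(d,q.min(0).round(1),q.max(0).round(1))
E
```

```text
green extents 170 220 260 286 row270 cols [171, 172, 173, 174, 175, 210, 211, 212, 213, 214]
-0.01 [173.2 257.6] [219.6 290.1]
0 [168.5 257.9] [214.9 290.4]
0.01 [163.7 258.2] [210.3 290.7]
```

```bash
python3 - <<'E'
from act import *
t=B-.092*bx+.002*np.array([-bx[1],bx[0]])
down(t,.035); print(down(t,.011,8,.05)); st()
bot.set_gripper(.085); st()
down(t,.15,speed=.25)
over([.50,-.25],.3,0)   # clear of the board and baren in view
S=bot.get_image("scene");T=bot.get_image("top"); st()
cv2.imwrite("pics/g2.png",cv2.resize(S["frame"][150:342,110:366,::-1],(768,576)))
cv2.imwrite("pics/t2.png",cv2.resize(T["frame"][100:292,80:336,::-1],(768,576)))
E
```

```text
True
t 19.32 tcp [0.4671 0.3464 0.0143] gap 0.0582 F [1.4 0.5 2.3] grip 67.3 j6 1.34
t 19.71 tcp [0.4664 0.346  0.0142] gap 0.0852 F [ 0.4 -0.2  0.7] grip 0.0 j6 1.34
t 22.7 tcp [ 0.5003 -0.2493  0.2997] gap 0.0848 F [-0.9 -0.1  0. ] grip 0.0 j6 -0.56
```

View pics/t2.png

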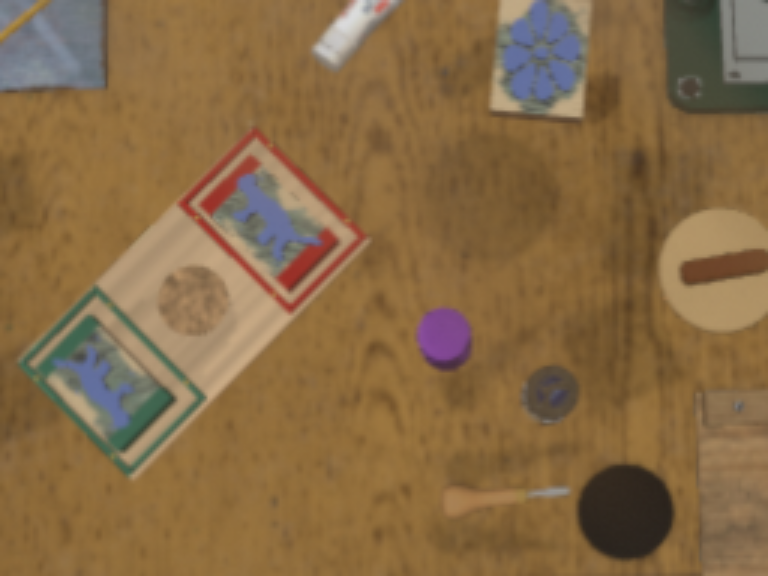

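View pics/g2.png

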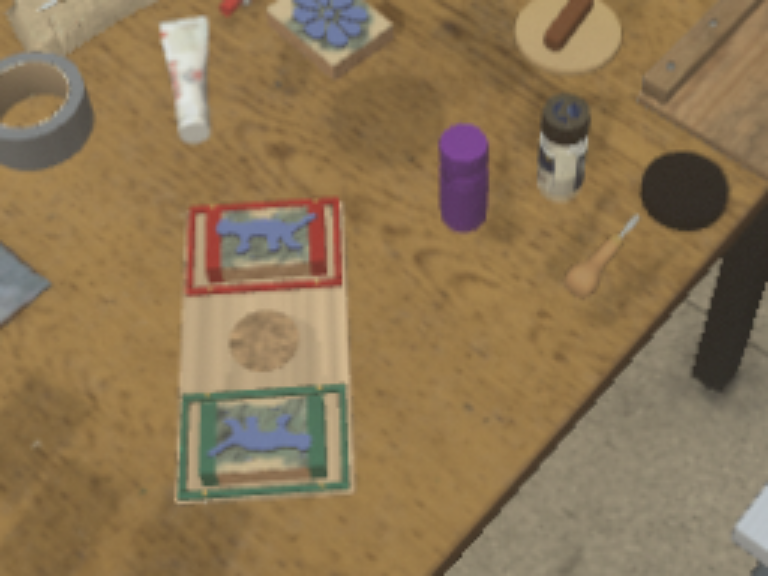

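Both blocks sit inside their rims in both views (t2: red 275,225, green 110,385). Next I'll measure the green block, the baren grip and the jar again.

```bash
python3 - <<'E'
from fit import *
S=bot.get_image("scene");T=bot.get_image("top")
for k,kind,n,q in (("block_green",("box",.06,.096),(263-2,296,117,228),(.4665,.345,-.789,.034)),("block_red",("box",.058,.1),(199,230,171,175),(.594,.214,-.789,.034))):
    vs=[(p,m) for p,c in((S,n[:2]),(T,n[2:])) if (m:=mask(p,k,c)) is not None]
    for i in range(len(vs)): pass
    print(k,len(vs))
    if vs:
        for p,m in vs:
            v,u=np.nonzero(m); print("  ",plane(p,[[u.mean(),v.mean()]],.03).round(4),m.sum())
for P,b,z in((T,(302,340,180,202),.032),(S,(285,315,145,172),.03)):
    f=P["frame"].astype(int); M=((f[...,0]<150)&(f[...,0]-f[...,2]>35)&(f.sum(2)<280))
    G=np.zeros(M.shape,np.uint8); G[b[2]:b[3],b[0]:b[1]]=M[b[2]:b[3],b[0]:b[1]]
    n,l,s,_=cv2.connectedComponentsWithStats(G); i=1+s[1:,4].argmax(); v,u=np.nonzero(l==i)
    w=(plane(P,np.c_[u,v],z)*1000).astype(np.float32); r=cv2.minAreaRect(w); print("grip",len(u),np.round(r[0],1),np.round(r[1],1),round(r[2],1),w.mean(0))
def greenc(P,b,z):
    h,s,_=cv2.split(cv2.cvtColor(P["frame"],cv2.COLOR_RGB2HSV)); M=(h>45)&(h<95)&(s>60)
    v,u=np.nonzero(M[b[2]:b[3],b[0]:b[1]]); return u+b[0],v+b[2]
m=mask(T,"tint_a",(263,232)); print(m.sum() if m is not None else None)
# jar: cap circle in top
g=T["frame"][215:247,245:281]; v,u=np.nonzero(g.max(2)<100); print("cap",len(u),u.mean()+245,v.mean()+215,plane(T,[[u.mean()+245,v.mean()+215]],.103))
print([d["uv"] for d in bot.landmark_of(T,"tint_a")],[d["uv"] for d in bot.landmark_of(S,"tint_a")])
for a in bot.landmark_of(S,"tint_a"):
    for b in bot.landmark_of(T,"tint_a"): X,r=tri([S,T],[a["uv"],b["uv"]]); print(X.round(4),round(r,1))
E
```

```text
block_green 1
   [[0.4623 0.3463]] 1010
block_red 2
   [[0.5876 0.2178]] 947
   [[0.5875 0.2135]] 1072
grip 229 [ 544.9 -150.7] [19.1 71.3] 8.9 [ 544.9324  -150.72327]
grip 153 [ 543.9 -150.1] [21.5 81. ] 9.1 [ 543.79285 -149.44093]
293
cap 249 263.37751004016064 230.5421686746988 [[ 0.44279425 -0.00530584]]
[[261.3, 234.5], [225.9, 212.3]] [[301.2, 209.1], [263.7, 218.6]]
[ 0.4346 -0.0063  0.0226] 1.9
[0.4505 0.0552 0.0848] 20.5
[ 0.4768  0.0141 -0.0508] 17.4
[0.4908 0.078  0.0197] 1.3
```

```bash
python3 - <<'E'
from act import *
bot.set_gripper(.06)
p=np.array([.5448,-.1508])
over(p,.10,.157); print(down(p,.017,15)); st()
bot.set_gripper(0); st()
down(p,.13,speed=.25); st()
t=np.array([.4645,.3445])
over(t,.13,by); down(t,.07); print(down(t,.047,6,.05)); st()
bot.set_gripper(.06); st()
down(t,.16,speed=.25)
p=np.array([.4425,-.005])
bot.set_gripper(.07)
over(p,.17,.5); print(down(p,.055,10)); st()
bot.set_gripper(0); st()
down(p,.20,speed=.25); st()
over(B,.20,by+np.pi/2); st()
P=bot.get_image("scene"); cv2.imwrite("pics/j1.png",cv2.resize(P["frame"][150:342,110:366,::-1],(768,576)))
E
```

```text
False
t 25.28 tcp [ 0.5457 -0.1515  0.0183] gap 0.0601 F [ 0.3 -0.3  0.6] grip 0.0 j6 -0.52
t 25.74 tcp [ 0.5459 -0.1512  0.0185] gap 0.0173 F [-0.6  0.2  5.8] grip 60.3 j6 -0.52
t 26.34 tcp [ 0.5447 -0.1507  0.1299] gap 0.0167 F [-0.1  0.3 -1.4] grip 59.4 j6 -0.52
True
t 29.12 tcp [0.4654 0.345  0.0519] gap 0.017 F [ 0.9 -0.2  3.8] grip 61.1 j6 1.34
t 29.61 tcp [0.4647 0.3446 0.0515] gap 0.0599 F [-0.5 -0.3  0.2] grip 0.0 j6 1.34
False
t 33.09 tcp [ 0.4432 -0.005   0.0558] gap 0.0698 F [ 0.4  0.9 -0.2] grip 0.0 j6 -0.63
t 33.47 tcp [ 0.4436 -0.0051  0.0562] gap 0.04 F [-0.2  0.4  6.6] grip 59.7 j6 -0.63
t 34.2 tcp [ 0.4417 -0.0049  0.1984] gap 0.0397 F [ 0.7  0.5 -1.3] grip 60.3 j6 -0.63
t 35.34 tcp [0.5299 0.2781 0.1994] gap 0.0399 F [ 0.4 -0.6 -1.3] grip 60.2 j6 -0.38
```

View pics/j1.png

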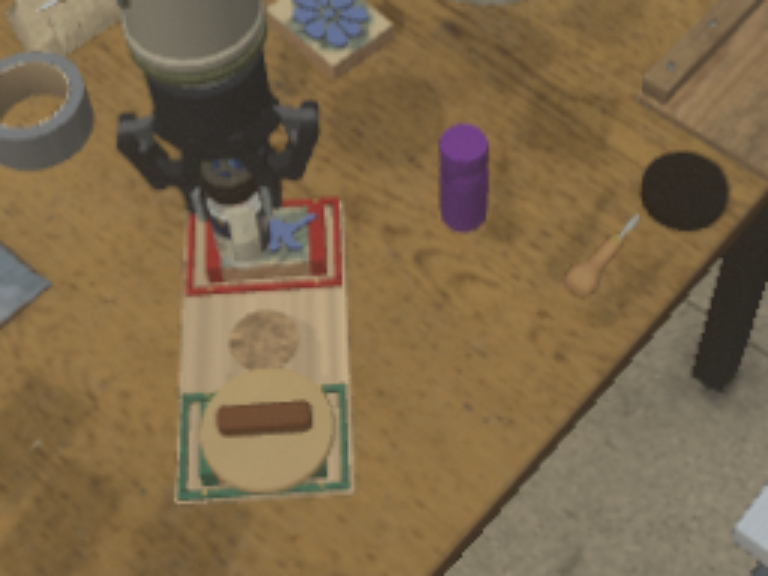

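The baren lies on the green block (267,430), and the jar hangs upright above the board (235,215). I'll lower the jar.

```bash
python3 - <<'E'
from act import *
down(B,.085); print(down(B,.058,5,.04)); st()
bot.set_gripper(.06); st()
down(B,.2,speed=.2)
over([.50,-.25],.3,0); st()
S=bot.get_image("scene");T=bot.get_image("top")
m=lambda a:cv2.resize(a[:,:,::-1],(400,576))
cv2.imwrite("pics/end.png",np.hstack([m(S["frame"][205:325,150:233]),m(T["frame"][135:265,85:175])]))
for k,n,z in(("tint_a",(145,198),.113),("baren",(118,226),.044)):
    M=mask(T,k,n)
    if M is not None: v,u=np.nonzero(M); print(k,plane(T,[[u.mean(),v.mean()]],z).round(4))
for k in("cork_spot","tint_a","baren","block_green","green_tray","red_tray","block_red"):
    for a in bot.landmark_of(S,k)[:2]:
        for b in bot.landmark_of(T,k)[:2]:
            X,r=tri([S,T],[a["uv"],b["uv"]])
            if r<3: print(k,X.round(4),round(r,1))
E
```

```text
True
t 36.84 tcp [0.5302 0.2797 0.0639] gap 0.0397 F [1.7 0.4 2.5] grip 60.0 j6 -0.38
t 37.17 tcp [0.5292 0.2789 0.0633] gap 0.0602 F [ 0.9  0.1 -0.1] grip 0.0 j6 -0.38
t 39.96 tcp [ 0.5003 -0.2491  0.2997] gap 0.0603 F [-0.8  0.7  0.3] grip 0.0 j6 -0.56
tint_a [[0.5232 0.2708]]
baren [[0.4573 0.3433]]
cork_spot [0.5261 0.2817 0.0291] 0.5
tint_a [0.5224 0.2801 0.0289] 0.7
tint_a [0.493  0.0766 0.0117] 1.5
baren [0.4604 0.346  0.0434] 1.7
red_tray [0.5916 0.2161 0.0384] 1.5
block_red [ 0.5896  0.2191 -0.0053] 0.7
```

View pics/end.png

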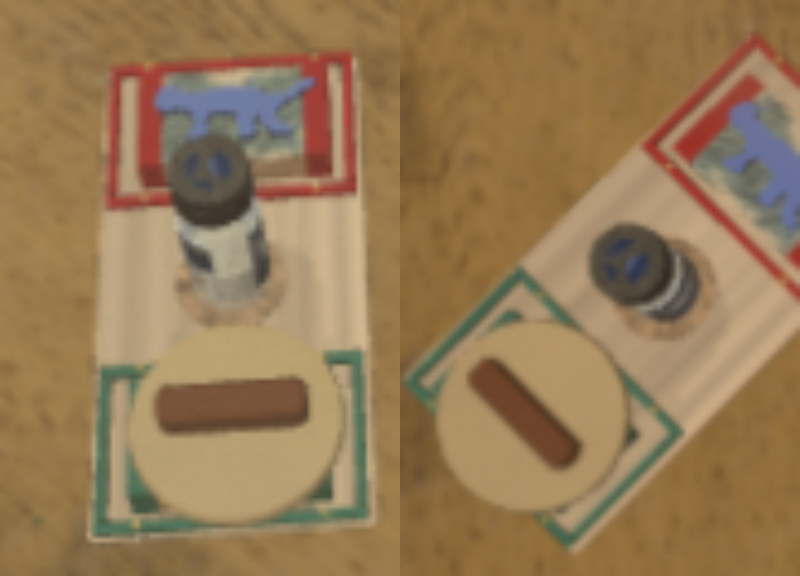

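Everything looks placed. One last check that the baren is centred on the green block and the jar on the cork, using fits at the known heights.

```bash
python3 - <<'E'
import fit as F
from fit import *
S=bot.get_image("scene");T=bot.get_image("top")
old=F.pts
def up(zb,h):
    def f(kind,q): P=old(kind,[q[0],q[1],q[2],h]); P[:,2]+=zb; return P
    return f
for k,kind,ns,zb,h,q in(("baren",("cyl",.0525),((198,290),(118,226)),.034,.010,(.464,.344,0,0)),("tint_a",("cyl",.0205),((195,252),(140,196)),.008,.105,(.53,.279,0,0)),("block_red",("box",.058,.1),((199,230),(171,175)),.008,.024,(.594,.214,-.789,0))):
    F.pts=up(zb,h)
    for n,P,c in(("scene",S,ns[0]),("top",T,ns[1])):
        m=mask(P,k,c)
        print(k,n,None if m is None else [np.round(r,4) for r in fit(kind,[(P,m)],q)])
# baren grip by colour (top of grip at .034+.032)
for P,b in((T,(90,135,210,245)),(S,(175,220,270,305))):
    f=P["frame"].astype(int); M=((f[...,0]-f[...,2]>35)&(f.sum(2)<280)).astype(np.uint8)
    v,u=np.nonzero(M[b[2]:b[3],b[0]:b[1]]); w=plane(P,np.c_[u+b[0],v+b[2]],.065); print("grip",len(u),w.mean(0).round(4))
E
```

```text
baren scene [array([0.4605, 0.3424, 0.0838, 0.0058]), np.float64(0.0489)]
baren top [array([0.4572, 0.3445, 0.0143, 0.0089]), np.float64(0.0488)]
tint_a scene [array([ 0.5341,  0.276 ,  0.0594, -0.0037]), np.float64(0.167)]
tint_a top [array([0.5293, 0.2786, 0.1102, 0.0101]), np.float64(0.0616)]
block_red scene [array([ 0.5946,  0.2126, -0.8242,  0.0055]), np.float64(0.2231)]
block_red top [array([ 0.5894,  0.2152, -0.7854,  0.0072]), np.float64(0.0525)]
grip 304 [0.4543 0.3513]
grip 295 [0.4565 0.3441]
```

```bash
python3 -c "
from rig import bot
print(bot.close_job())"
```

```text
the job is handed in; nothing more can be done
None
```

I handed the job in at about 40 s: both blocks are in their trays, the jar is on the cork spot, and the baren is grip up on the green block, about 6 mm off its centre by my estimate (limit 15 mm). Everything is released, the flower block and gouge were not touched, and the judging result was not shown to me.

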